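# Slide a slate coaster home in a sloped serving stand

### The arm

A 6-joint arm with a two-finger parallel gripper is mounted at the origin on a cart in front of the work surface, level with it; the furniture and walls round the work are solid. World frame = base frame: x ahead of the robot, y to its left, z up, the work surface at z = 0. Lengths are in mm, angles in rad, forces in N, time in s.
With the tool pointing down it reaches from about 275 to 750 mm from the base axis. Payload 10.2 kg.
Tool frame: the origin (TCP) lies between the finger pads; the fingertips stand 17 mm ahead of it and the grasp point (between the pads) lies 2 mm behind it; z points along the fingers, y is the line along which they close (so a half turn about z gives the same grasp; the last joint's range is limited). The gripper opens to 85 mm and grips with 20 to 120 N. Pads are 22 mm wide; open, the fingers measure 114 mm over their backs; the gripper's body (76 mm by 85 mm) begins 54 mm behind the grasp point. The pads swing forward as they close: fully open they stand 13 mm farther back than shut.
Start: joints at [-1.373, 0.313, 1.498, -0, 1.331, -0.223], TCP at [214.446, -479.212, 248.294] pointing down, gripper open.
Joint ranges: [-2.94, 2.94], [-0.97, 2.17], [0.19, 2.56], [-1.23, 4.37], [0.02, 3.11], [-2.88, 2.88]. Speed limits (rad/s): [2.39, 2.39, 3.01, 3.14, 3.14, 3.14].

### API

Orientations are given as a unit quaternion [w, x, y, z].
In Python, from rig import * gives the robot as it stands.
- The arm moves only by the tool step_arm, never from a script. Its argument "commands" is text: rows parted by semicolons, each of 7 numbers parted by spaces: the opening, from 0 (shut) to 1 (fully open), then the shift along the tool's x, y, z in cm, then the turn, a rotation vector about the tool's x, y, z in rad. In form: hand x y z rx ry rz; .... A call has 1 to 20 rows; each row is the pose to reach, as a shift and turn from the pose commanded when the call began, along the tool's axes at that moment; what a row does not reach only later rows make up. A row lasts 1/12 s, in which the tool goes at most 41.7 mm and 7.16 degrees, less where a joint would pass 70% of its speed; a pose out of reach is approached as far as the arm can. A call with a gripper value outside its range is refused whole. The fingers move at their own pace and stop on an object; "newtons" is the grip in N (left out, the last holds). Time passes only in rows, so rows that repeat a pose let the fingers close. It gives the time, the measured TCP pose, the force, the opening and the grip force at its end, in the units of the state.
- sense(): the state, without advancing time (a new reading comes with each control period).
- capture(name): name is "scene" or "top" or "wrist"; returns the picture (420x560x3 uint8, red, green, blue); there is no depth.
- camera_model(name): a dict with "mtx" (3x3 intrinsics, pixels), "k1" (the pictures are not rectified: a ray, as slopes to the right and down, at radius r is drawn at 1 + k1 r^2 times it, then the intrinsics apply), "eye" and "rotation" of the camera in the world. Camera axes: x right, y down, z forward; pixel columns grow to the right and rows downward; lengths in mm; the calibration is good to about 2 mm. A picture is of the moment at which its call begins: read the wrist's pose just before it. camera_model takes no time and is no camera call; for the wrist camera it gives the pose at the moment of the call.
- finish_job(): hands the job in; it is judged then, once.
Trained networks look in the newest picture that a camera, given by its name, has taken for a name from the list of things; names that differ only in an ending like _2 or _b are one class to them, and where a whole thing is asked for, a point or a joint stands for the part that bears it (a point fixed in the world has none). Each returns a list of dicts, best first, with "score" (0 to 1); they miss things now and then, are a little off and sometimes report something else, mostly with a low value. They report only what shows in the picture. A call takes as long as a camera call.
- search_frame(camera, label): "rect" ([centre column, centre row, width, height] in pixels, round what is visible of it).
- trace(camera, label): "mask" (420x560 bool, what is visible of it) and "rect" ([centre column, centre row, width, height] in pixels, round what is visible of it).
- spot_point(camera, label): "xy" ([column, row] in pixels: a listed point, or the origin of a listed thing).
The state is a dict: "time_s": time; "joints": joint angles; "dq": joint speeds; "tau": joint torques, N m; "eef_pos": TCP position; "ee_rot": TCP orientation; "force": force on the tool from outside, world axes, zero at the start; "wrist_torque": the same for the moment, N m; "grip_width": opening from 0.0 (shut) to 1.0 (fully open); "grip_force": force on a finger pad.
Only numpy, scipy, OpenCV 4.12 (cv2) and the standard library are available. Lean on these libraries where they do the work, as an engineer would, in place of code of your own. Each camera call takes 0.05 s, during which the arm holds its last target. There are 200 camera calls.

### The job

Swing the clear flap of the coaster stand fully open so that it stays open by itself, then slide the slate coaster from the stand's flat deck down the sloped board, past the two sprung side catches, until it lies flat and fully home against the lip at the bottom. Press it home gently, without ramming the lip, and leave the tin, the glass and the salt mill where they stand.

Things in the scene. Friction and masses are not known exactly. Their poses are not given: they have to be found in the camera images.
- stand: Wooden coaster stand, fixed, 275 long (x) x 136 wide (y), origin under its middle on the worktop. Flat deck (83 mm up, x +21 to +136 mm, no rim at its +x end) meets a board sloping down towards -x at 0.42 rad for 160 mm. 12 mm high deck guides funnel to a 101 mm wide lane between rails 16 mm above the slope. Nothing slides down by itself: friction holds it.
- lip: Dark wooden bottom lip, part of the stand: two halves with a 30 mm gap between, 12 mm high above the slope. Origin on the slope surface, middle of the lip's inner (uphill) face; x points up the slope, z square out of the slope, y across, as the stand's y. A coaster fully home has its origin at about x = 44.5, y = 0, z = 0 mm in these axes.
- catches (a point): Middle between the two smooth round steel spring catches, 67 mm up the slope from the lip; axes as the lip's. They stick into the lane from both rails, up to 16 mm above the slope, 83 mm apart at rest; each yields sideways up to 12 mm (1.2 N per mm). Pushing the coaster past them takes roughly 5 to 12 N; the push then eases until the coaster meets the lip.
- crest (a point): Middle of the edge where the deck meets the slope, on the surface; axes as the stand's.
- flap (a joint): Hinge of the clear bluish flap over the lower 100 mm of the slope: 0 shut, grows as it opens, stop at 2.3 rad. The hinge line runs up the slope over the +y rail, 60 mm from the lane's middle, 18 mm above the slope; the flap (94 x 116 x 4 mm, 70 g) swings up and over to that side. A spring helps: let go beyond about 1.35 rad it swings open to its stop, below 1.0 it falls shut.
- flap_knob (a point): Centre of the brass ball knob (18 mm diameter) on the flap, 109 mm from the hinge line, near the free edge, 17 mm above the flap's upper face on a 9 mm stem. Its axes are the flap's: x along the hinge up the slope, z out of the flap's upper face.
- flap_hinge (a point): Point on the hinge line level with the knob; same axes as the knob.
- coaster: Round black slate coaster, about 93 mm diameter, 7 mm thick, about 110 g, lying on the deck at first; origin at the centre of its underside, z out of its upper face.
- tin: Bystander: food tin, 57 mm diameter, 72 mm tall; origin at the centre of its base.
- glass: Bystander: tumbler, 81 mm diameter, 91 mm tall; origin at the centre of its base.
- salt_mill: Bystander: small salt mill with grey top, 44 mm diameter, 90 mm tall; origin at the centre of its base.

How it is judged:
By the outcome, as a careful person would: the job done as asked, in the order asked, and still so for the second after the job is handed in, with the robot touching nothing.
It also fails if it takes over 48 s, if anything falls off the work surface, if the arm or the gripper's body presses on something with over 40 N, if the wrist force passes 120 N, or if a joint passes its speed limit or range.

## Working session

There is one attempt and no reset: what is moved stays moved. The work goes in short steps, Python scripts to look and compute and a tool call to move; the robot and the scene stay as the last step left them, time stands still between calls to the robot, and variables do not carry over. Pictures are saved under pics/ and viewed, at most 13 in all, crops included, and the job is handed in when it is done.

Besides the shell and the picture viewer there is one more tool, called after "Emit:" as a command line: name --argument value ..., lists and objects as JSON in quotes. step_arm: Moves the arm, as the interface text tells. Its arguments: {"type":"object","properties":{"commands":{"type":"string"},"newtons":{"type":"number"}},"required":["commands"]}

```bash
mkdir -p pics; ls; python3 - <<'E'
from rig import *
import cv2,numpy as np
for c in("scene","top"):
    im=capture(c); cv2.imwrite(f"pics/{c}0.png",im[:,:,::-1])
    m=camera_model(c); print(c,m)
    for l in("stand","lip","catches","crest","flap_knob","flap_hinge","coaster","tin","glass","salt_mill"):
        r=spot_point(c,l); print(l,[(np.round(a["xy"],1).tolist(),round(a["score"],2)) for a in r[:2]])
print(sense())
E
```

```text
pics
scene {'mtx': array([[544.33352038,   0.        , 284.14386499],
       [  0.        , 544.33352038, 211.89467236],
       [  0.        ,   0.        ,   1.        ]]), 'k1': -0.09965956820806139, 'eye': array([-217.19181397,  824.28960968,  711.78184306]), 'rotation': array([ 0.17495785, -0.30205737,  0.81079213, -0.46985872])}
stand [([258.3, 257.3], 0.76)]
lip []
catches []
crest [([249.2, 233.6], 0.93), ([212.5, 317.5], 0.71)]
flap_knob [([260.5, 209.6], 0.79)]
flap_hinge [([296.9, 227.8], 0.75)]
coaster []
tin [([210.4, 317.3], 0.87)]
glass [([305.6, 202.2], 0.89)]
salt_mill [([271.7, 308.3], 0.94)]
top {'mtx': array([[420.14864503,   0.        , 274.5525817 ],
       [  0.        , 420.14864503, 214.80208883],
       [  0.        ,   0.        ,   1.        ]]), 'k1': -0.08702516895276102, 'eye': array([ 261.48736883,   -1.53152308, 1196.05536094]), 'rotation': array([-0.07551456,  0.7240219 , -0.68167854,  0.0735133 ])}
stand [([248.2, 219.7], 0.73), ([219.3, 216.4], 0.7)]
lip [([273.8, 186.1], 0.58), ([286.8, 212.3], 0.4)]
catches []
crest [([234.0, 211.4], 0.97)]
flap_k
[... 232 characters left out ...]
 'joints': array([-1.37340498e+00,  3.12920749e-01,  1.49770842e+00, -4.81519674e-06,
        1.33102729e+00, -2.23395198e-01]), 'dq': array([-1.22222696e-03, -9.55434055e-04, -1.15635090e-03, -1.98877326e-05,
        2.26937722e-03,  2.29639522e-03]), 'tau': array([-1.81693282e-03, -4.12176776e+01, -2.59903729e+01, -3.48641142e-04,
        4.66665679e-04, -2.96223590e-06]), 'eef_pos': array([ 214.440829  , -479.20484912,  248.28037887]), 'ee_rot': array([-3.19339244e-05,  9.77948737e-01,  2.08845077e-01, -1.92367743e-06]), 'force': array([0.57629668, 0.08353739, 0.59680084]), 'wrist_torque': array([ 0.00520411, -0.03060115, -0.01458858]), 'grip_force': 0.0, 'grip_width': 1.0015850771449606}
```

```bash
python3 - <<'E'
import cv2
a=cv2.imread("pics/top0.png")[120:320,130:400]; cv2.imwrite("pics/topc.png",cv2.resize(a,None,fx=2.96,fy=2.96,interpolation=2))
a=cv2.imread("pics/scene0.png")[120:370,150:450]; cv2.imwrite("pics/scenec.png",cv2.resize(a,None,fx=2.4,fy=2.4,interpolation=2))
E
```

```text
(no output)
```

View pics/topc.png

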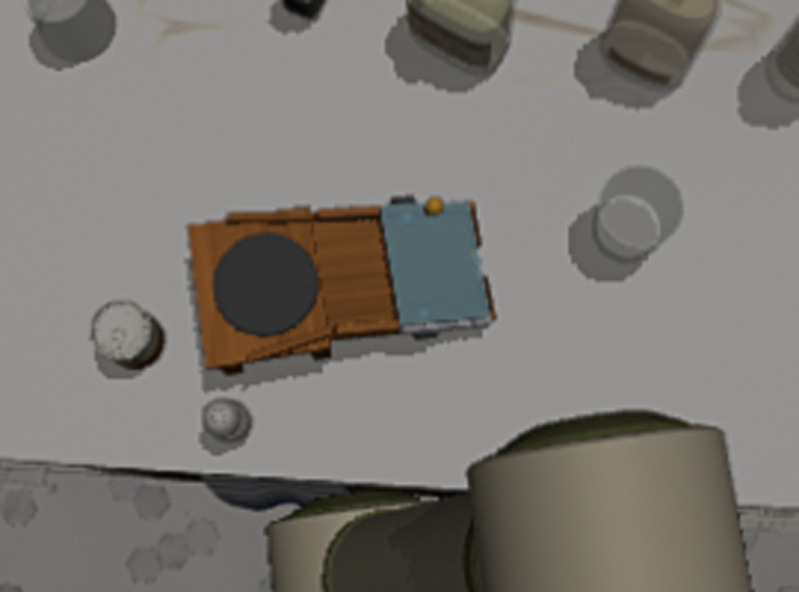

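View pics/scenec.png

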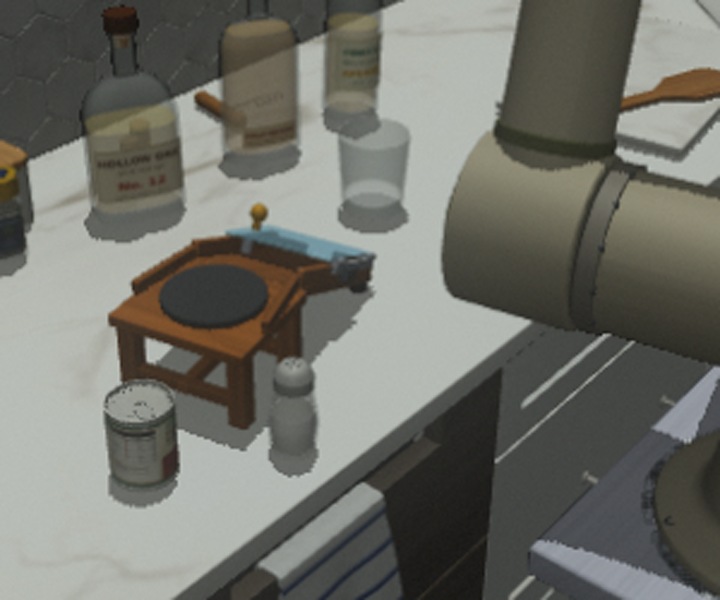

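The stand's downhill end points to world -y and its flap hinge is on the robot's side. The knob shows at about top-picture (277,189), the coaster at about (220,216) on the deck. The tin, salt mill and glass stand clear. Next I'll fit the poses.

```bash
cat > h.py <<'E'
import numpy as np, cv2
from scipy.spatial.transform import Rotation as R
from scipy.optimize import least_squares
def rot(q): return R.from_quat(np.r_[q[1:],q[0]]).as_matrix()
def proj(m,P):
    p=(np.atleast_2d(P)-m["eye"])@rot(m["rotation"]); s=p[:,:2]/p[:,2:]
    s=s*(1+m["k1"]*(s**2).sum(1,keepdims=True)); return s*m["mtx"][0,0]+m["mtx"][:2,2]
def ray(m,uv):
    s=(np.array(uv)-m["mtx"][:2,2])/m["mtx"][0,0]; u=s.copy()
    for _ in range(20): u=s/(1+m["k1"]*(u@u))
    return rot(m["rotation"])@np.r_[u,1]
def onz(m,uv,z):
    d=ray(m,uv); return m["eye"]+d*(z-m["eye"][2])/d[2]
A=.42
def slope(s,y,h): # s = distance from crest downhill, h above slope, stand axes
    return np.array([21-s*np.cos(A)-h*np.sin(A), y, 83-s*np.sin(A)+h*np.cos(A)])
def flap(s,r,h,th): # r from hinge, h above flap mid-plane normal at shut
    y=60-r*np.cos(th)+h*np.sin(th)*1; return slope(s,y,18+r*np.sin(th)+h*np.cos(th))
def W(p,P): # p=x,y,yaw
    c,s=np.cos(p[2]),np.sin(p[2]); P=np.atleast_2d(P); return np.c_[p[0]+c*P[:,0]-s*P[:,1],p[1]+s*P[:,0]+c*P[:,1],P[:,2]]
E
python3 - <<'E'
from rig import *
from h import *
S=camera_model("scene");T=camera_model("top")
kh=19
obs=[(S,(258.3,257.3),lambda k:(0,0,0)),(S,(249.2,233.6),lambda k:(21,0,83)),(S,(260.5,209.6),lambda k:flap(k,109,kh,0)),(S,(296.9,227.8),lambda k:flap(k,0,0,0)),
(T,(248.2,219.7),lambda k:(0,0,0)),(T,(234,211.4),lambda k:(21,0,83)),(T,(276,190),lambda k:flap(k,109,kh,0)),(T,(278.7,230.6),lambda k:flap(k,0,0,0)),
(T,(130+188/2.96,120+226/2.96),lambda k:(136,-68,83)),(T,(130+207/2.96,120+367/2.96),lambda k:(136,68,83)),(S,(150+110/2.4,120+317/2.4),lambda k:(136,-68,83)),(S,(150+240/2.4,120+358/2.4),lambda k:(136,68,83))]
f=lambda v:np.concatenate([proj(m,W(v[:3],P(v[3])))[0]-uv for m,uv,P in obs])
r=least_squares(f,[400,0,1.5,110],loss="soft_l1",x_scale=[10,10,.1,10])
print(r.x,np.round(f(r.x).reshape(-1,2),1).tolist())
p=r.x[:3]
print("knob",W(p,flap(r.x[3],109,kh,0)),"crest",W(p,(21,0,83)),"hinge",W(p,flap(r.x[3],0,0,0)),"lip",W(p,slope(160,0,0)))
im=capture("top");im2=capture("scene")
for c,m in(("top",T),("scene",S)):
    for l in("coaster","tin","salt_mill","glass"):
        t=trace(c,l)
        if t: print(c,l,t[0]["rect"],round(t[0]["score"],2))
    if c=="top":
        t=trace("top","coaster"); 
        if t: print("coaster",onz(T,np.argwhere(t[0]["mask"]).mean(0)[::-1],90))
for l,uvT,uvS in(("tin",(176,235.4),(210.4,317.3)),("glass",(341.6,199.4),(305.6,202.2)),("mill",(210.7,262.7),(271.7,308.3))): print(l,onz(T,uvT,0),onz(S,uvS,0))
E
```

```text
[501.36963723  88.30641278   1.78911519 106.80699785] [[-1.3, 1.3], [1.9, -1.5], [-2.2, -1.1], [0.5, -0.3], [-1.0, -1.0], [3.7, 2.3], [-0.2, 1.1], [0.6, 0.4], [-0.7, -0.1], [-1.2, 0.9], [-1.4, -2.4], [0.3, -1.2]]
knob [[569.0485205    9.48241901  73.23262096]] crest [[496.82127465 108.80793463  83.        ]] hinge [[460.95784973  -6.56220167  55.88393109]] lip [[528.46363326 -33.81844902  17.75832751]]
top coaster [220.9, 214.5, 38.1, 31.4] 0.75
top tin [173.8, 233.1, 26.3, 21.2] 0.75
top salt_mill [205.8, 264.7, 19.7, 20.0] 0.7
top glass [346.0, 193.3, 29.2, 32.4] 0.69
coaster [487.52507804 157.65198508  90.        ]
scene coaster [240.1, 242.7, 44.5, 26.5] 0.95
scene tin [210.8, 300.9, 31.5, 47.3] 0.93
scene salt_mill [272.0, 291.6, 20.3, 42.8] 0.68
scene glass [307.2, 188.7, 28.5, 47.0] 0.85
tin [ 4.39527544e+02  2.90592637e+02 -2.27373675e-13] [431.56598659 296.64564208   0.        ]
glass [ 575.86454054 -184.56562211    0.        ] [ 585.82261344 -193.2028591     0.        ]
mill [367.29347085 182.87855325   0.        ] [358.75257887 196.6322813    0.        ]
```

```bash
cat >> h.py <<'E'
P0=np.array([501.37,88.31,1.789]); SK=106.8
def std(p): c,s=np.cos(p[2]),np.sin(p[2]); return np.array([[c,-s,0],[s,c,0],[0,0,1.]])
def tool(p,tilt,close): # tool R: z = down, tilted about stand y; close 'x' or 'y' (stand axis of tool y)
    z=np.array([np.sin(tilt),0,-np.cos(tilt)]); X=np.array([np.cos(tilt),0,np.sin(tilt)])
    Y=np.array([0,1.,0])
    y=-X if close=='x' else -Y
    return std(p)@np.c_[np.cross(y,z),y,z]
def rel(st,pos,Rt):
    R0=rot(st["ee_rot"]); d=R0.T@(np.array(pos)-st["eef_pos"])/10; return np.round(np.r_[d,R.from_matrix(R0.T@Rt).as_rotvec()],3)
E
python3 - <<'E'
from rig import *
from h import *
s=sense(); n=slope(0,0,1)-slope(0,0,0)
k=flap(SK,109,19,0)+n*110
print(rel(s,W(P0,k)[0],tool(P0,.42,'x')), W(P0,k),s["time_s"])
E
```

```text
[ 5.1427e+01 -2.5731e+01  7.4620e+00  4.1900e-01  4.3000e-02  2.0000e-01] [[578.74816973 -34.30562575 173.67525784]] 1.65
```

Emit:
step_arm --commands "0.45 51.4 -25.7 7.4 0.42 0.04 0.2;0.45 51.4 -25.7 7.4 0.42 0.04 0.2;0.45 51.4 -25.7 7.4 0.42 0.04 0.2;0.45 51.4 -25.7 7.4 0.42 0.04 0.2;0.45 51.4 -25.7 7.4 0.42 0.04 0.2;0.45 51.4 -25.7 7.4 0.42 0.04 0.2;0.45 51.4 -25.7 7.4 0.42 0.04 0.2;0.45 51.4 -25.7 7.4 0.42 0.04 0.2;0.45 51.4 -25.7 7.4 0.42 0.04 0.2;0.45 51.4 -25.7 7.4 0.42 0.04 0.2;0.45 51.4 -25.7 7.4 0.42 0.04 0.2;0.45 51.4 -25.7 7.4 0.42 0.04 0.2;0.45 51.4 -25.7 7.4 0.42 0.04 0.2;0.45 51.4 -25.7 7.4 0.42 0.04 0.2;0.45 51.4 -25.7 7.4 0.42 0.04 0.2;0.45 51.4 -25.7 7.4 0.42 0.04 0.2;0.45 51.4 -25.7 7.4 0.42 0.04 0.2;0.45 51.4 -25.7 7.4 0.42 0.04 0.2;0.45 51.4 -25.7 7.4 0.42 0.04 0.2;0.45 51.4 -25.7 7.4 0.42 0.04 0.2" --newtons 20

```text
time_s: 3.32
eef_pos: [578.4, -35.6, 174.6]
ee_rot: [-0.208, 0.972, 0.106, -0.024]
force: [-0.7, -0.6, 0.5]
grip_width: 0.448
grip_force: 0.0
```

```bash
python3 - <<'E'
from rig import *
from h import *
m=camera_model("wrist"); im=capture("wrist"); cv2.imwrite("pics/w1.png",im[:,:,::-1])
print(m["eye"],sense()["eef_pos"])
for l in("flap_knob","flap_hinge","lip","catches","crest"):
    print(l,[(np.round(a["xy"],1).tolist(),round(a["score"],2)) for a in spot_point("wrist",l)[:2]])
t=trace("wrist","flap_knob"); print([(a["rect"],a["score"]) for a in t[:2]])
for l,P in(("knob",flap(SK,109,19,0)),("hinge",flap(SK,0,0,0)),("lip",slope(160,0,0)),("crest",slope(0,0,0))): print(l,proj(m,W(P0,P)))
E
```

```text
[670.95419085 -67.71252415 289.85948859] [578.45207809 -35.43626097 174.53578978]
flap_knob [([276.6, 205.0], 0.96), ([109.0, 245.5], 0.62)]
flap_hinge [([278.1, 318.9], 0.86), ([148.4, 252.2], 0.31)]
lip [([337.0, 246.0], 0.92)]
catches []
crest [([149.4, 251.4], 0.91)]
[([276.2, 253.9, 122.7, 133.4], 0.93), ([200.9, 239.2, 299.2, 174.1], 0.29)]
knob [[274.45294044 213.79969128]]
hinge [[274.78683818 325.34041382]]
lip [[336.74570525 253.47641596]]
crest [[150.85442416 253.49174351]]
```

View pics/w1.png

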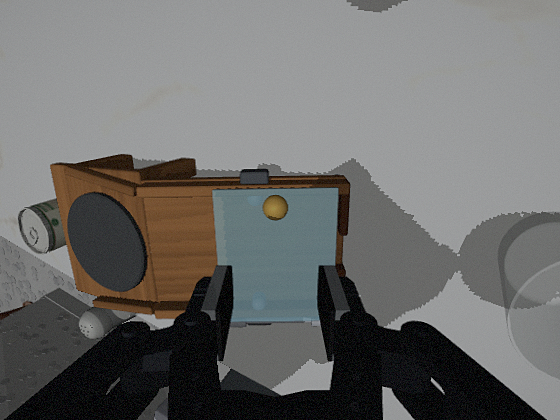

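The knob is at (276,207) in the wrist picture, mid-flap between the fingers. The old fit is about 7 px off, so I'll refit with this view included.

```bash
python3 - <<'E'
from rig import *
from h import *
S=camera_model("scene");T=camera_model("top");M=camera_model("wrist")
kh=19
cr=(21,0,83);K=lambda k:flap(k,109,kh,0);H=lambda k:flap(k,0,0,0);c=lambda *P:(lambda k:P)
obs=[(S,(258.3,257.3),c(0,0,0),.5),(S,(249.2,233.6),c(*cr),.5),(S,(260,208.5),K,1),(S,(296.9,227.8),H,.5),
(T,(248.2,219.7),c(0,0,0),.5),(T,(234,211.4),c(*cr),.3),(T,(277,189.5),K,1),(T,(278.7,230.6),H,.5),
(T,(193.5,196.4),c(136,-68,83),1),(T,(200,244),c(136,68,83),1),(S,(195.8,252),c(136,-68,83),.5),(S,(250,269),c(136,68,83),.5),
(M,(276,206.5),K,1),(M,(278.1,318.9),H,.6),(M,(337,246),lambda k:slope(160,0,0),.6),(M,(149.4,251.4),c(*cr),.6),(M,(52.5,165),c(136,-68,83),.6),(M,(76,288),c(136,68,83),.6)]
g=lambda v:[proj(m,W(v[:3],P(v[3])))[0]-uv for m,uv,P,w in obs]
f=lambda v:np.concatenate([w*e for e,(_,_,_,w) in zip(g(v),obs)])
r=least_squares(f,[500,88,1.79,107],loss="soft_l1",x_scale=[10,10,.1,10])
print(r.x,np.round(g(r.x),1).tolist())
# free triangulation of knob
t=least_squares(lambda X:np.concatenate([proj(T,X)[0]-(277,189.5),proj(S,X)[0]-(260,208.5),proj(M,X)[0]-(276,206.5)]),[569,9,73])
p=r.x[:3];print("tri",t.x,t.fun.round(1),"model",W(p,K(r.x[3])))
E
```

```text
[504.843166    89.7125323    1.80832301 108.84210113] [[-2.8, 1.0], [0.5, -1.7], [-3.6, -0.3], [-1.1, -1.0], [-1.4, -2.2], [3.3, 1.2], [-1.4, -0.2], [1.1, -1.6], [-1.4, -0.4], [-1.0, 0.4], [-2.3, -2.1], [-0.0, -1.4], [0.2, 0.3], [0.2, 2.0], [0.2, 1.4], [1.0, -1.1], [-3.1, -0.3], [1.1, 3.1]]
tri [573.8987269   10.08176566  71.85655278] [-1.3  0.1 -3.3 -0.1  0.8  0.9] model [[574.46074958  10.39690607  72.40278632]]
```

```bash
cat >> h.py <<'E'
P0=np.array([504.5,89.7,1.803]); SK=108.8; KN=np.array([574.2,10.2,72.2]); N=std(P0)@(slope(0,0,1)-slope(0,0,0))
E
python3 - <<'E'
from rig import *
from h import *
s=sense();Rt=tool(P0,.42,'x')
for d in(60,6): print(d,rel(s,KN+N*d,Rt))
E
```

```text
60 [ 5.92e-01  7.50e-02  5.15e+00 -1.00e-03 -3.00e-03 -1.40e-02]
6 [ 5.740e-01  8.200e-02  1.055e+01 -1.000e-03 -3.000e-03 -1.400e-02]
```

Emit:
step_arm --commands "0.45 0.6 0.08 3 0 0 -0.014;0.45 0.6 0.08 5.2 0 0 -0.014;0.45 0.6 0.08 7.5 0 0 -0.014;0.45 0.6 0.08 9.5 0 0 -0.014;0.45 0.6 0.08 10.5 0 0 -0.014;0.45 0.6 0.08 10.5 0 0 -0.014;0 0.6 0.08 10.5 0 0 -0.014;0 0.6 0.08 10.5 0 0 -0.014;0 0.6 0.08 10.5 0 0 -0.014;0 0.6 0.08 10.5 0 0 -0.014;0 0.6 0.08 10.5 0 0 -0.014;0 0.6 0.08 10.5 0 0 -0.014" --newtons 20

```text
time_s: 4.67
eef_pos: [575.8, 7.4, 79.3]
ee_rot: [-0.207, 0.971, 0.113, -0.022]
force: [0.6, 0.2, 7.1]
grip_width: 0.188
grip_force: 19.8
```

```bash
python3 - <<'E'
from rig import *
from h import *
im=capture("wrist"); cv2.imwrite("pics/w2.png",im[:,:,::-1])
s=sense();print(s["eef_pos"],s["force"],s["grip_width"],s["grip_force"],s["time_s"])
# arc: keep orientation; displacement of knob
Rt=rot(s["ee_rot"])
k0=W(P0,flap(SK,109,19,0))[0]
for th in np.arange(.15,1.66,.15): print(round(th,2),(Rt.T@(W(P0,flap(SK,109,19,th))[0]-k0)/10).round(2))
E
```

```text
[575.76802278   7.43165142  79.23743348] [ 0.46225741 -0.10279641  6.07112163] 0.19051748042866654 19.772437512874603 4.7167
0.15 [-0.4  -0.   -1.61]
0.3 [-1.03 -0.   -3.14]
0.45 [-1.89 -0.   -4.56]
0.6 [-2.95 -0.   -5.84]
0.75 [-4.18 -0.   -6.94]
0.9 [-5.57 -0.01 -7.85]
1.05 [-7.08 -0.01 -8.54]
1.2 [-8.67 -0.01 -8.99]
1.35 [-1.032e+01 -1.000e-02 -9.210e+00]
1.5 [-1.198e+01 -1.000e-02 -9.170e+00]
1.65 [-1.361e+01 -1.000e-02 -8.890e+00]
```

View pics/w2.png

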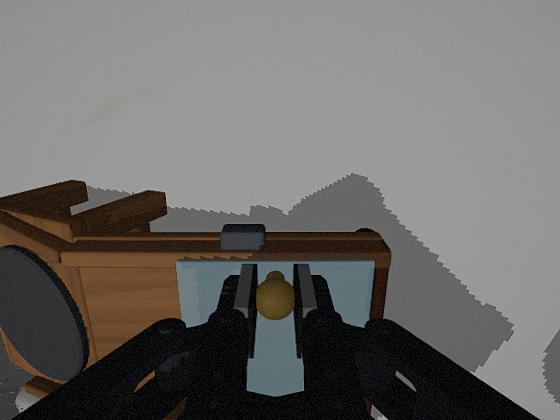

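The knob sits squarely between the pads at (275,298). Now I'll swing it along the arc.

Emit:
step_arm --commands "0 -0.2 0 -0.8 0 0 0;0 -0.4 0 -1.6 0 0 0;0 -0.7 0 -2.4 0 0 0;0 -1.03 0 -3.14 0 0 0;0 -1.45 0 -3.9 0 0 0;0 -1.89 0 -4.56 0 0 0;0 -2.4 0 -5.2 0 0 0;0 -2.95 0 -5.84 0 0 0;0 -3.55 0 -6.4 0 0 0;0 -4.18 0 -6.94 0 0 0;0 -4.85 0 -7.4 0 0 0;0 -5.57 0 -7.85 0 0 0;0 -6.3 0 -8.2 0 0 0;0 -7.08 0 -8.54 0 0 0;0 -7.85 0 -8.8 0 0 0;0 -8.67 0 -8.99 0 0 0;0 -9.5 0 -9.1 0 0 0;0 -10.32 0 -9.2 0 0 0;0 -11.15 0 -9.2 0 0 0;0 -12 0 -9.17 0 0 0"

```text
time_s: 6.38
eef_pos: [465.9, -56.5, 161.7]
ee_rot: [-0.208, 0.971, 0.113, -0.022]
force: [0.6, 0.2, 2.1]
grip_width: 0.188
grip_force: 19.9
```

```bash
python3 - <<'E'
from rig import *
from h import *
im=capture("scene"); cv2.imwrite("pics/s3.png",cv2.resize(im[100:350,150:450,::-1],None,fx=2.4,fy=2.4))
s=sense();print(s["eef_pos"],s["force"],s["grip_width"],s["grip_force"],s["time_s"])
E
```

```text
[464.85384032 -56.70393947 161.45192214] [-0.42268116 -1.12503803  4.05457541] 0.18766679813257123 20.072375535964966 6.4333
```

View pics/s3.png

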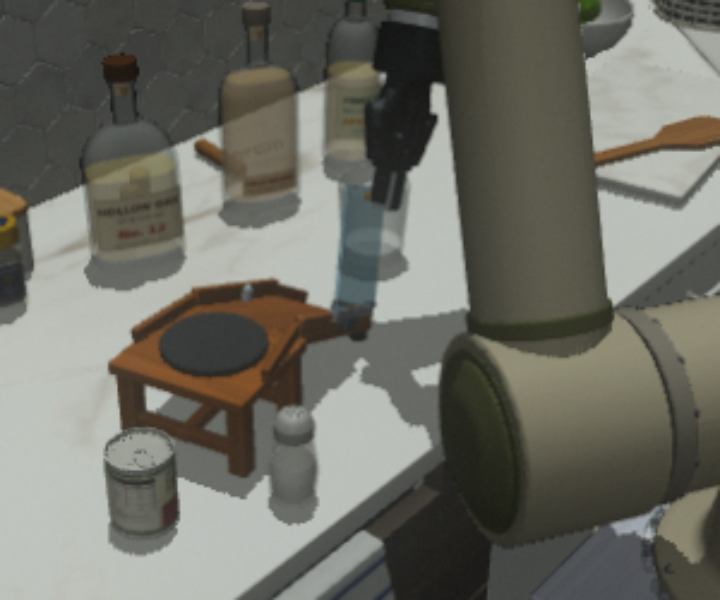

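Emit:
step_arm --commands "0 -0.8 0 0.1 0 0 0;0 -1.6 0 0.3 0 0 0;0 -1.6 0 0.3 0 0 0;0.45 -1.6 0 0.3 0 0 0;0.45 -1.6 0 0.3 0 0 0;0.45 -1.6 0 -0.5 0 0 0;0.45 -1.6 0 -2 0 0 0;0.45 -1.6 0 -4 0 0 0;0.45 -1.6 0 -6.5 0 0 0;0.45 -1.6 0 -9 0 0 0;0.45 0 0 -10 0 0 0;0.45 0 0 -10 0 0 0"

```text
time_s: 7.43
eef_pos: [477.6, -97.2, 254.9]
ee_rot: [-0.206, 0.972, 0.113, -0.021]
force: [0.8, 0.5, -0.3]
grip_width: 0.45
grip_force: 0.0
```

```bash
python3 - <<'E'
from rig import *
from h import *
a=capture("scene")[100:350,200:450]; b=capture("top")[120:320,150:400]
m=np.hstack([cv2.resize(a,(400,400)),cv2.resize(b,(400,320))[:, :] if 0 else cv2.copyMakeBorder(cv2.resize(b,(400,320)),0,80,0,0,0)])
cv2.imwrite("pics/s4.png",m[:,:,::-1])
t=trace("top","coaster");T=camera_model("top")
c=onz(T,np.argwhere(t[0]["mask"]).mean(0)[::-1],90) if t else None
cs=std(P0).T@(c-np.r_[P0[:2],0]); print(c,cs,t[0]["rect"])
s=sense();print(s["eef_pos"],s["force"],s["time_s"])
Rv=tool(P0,0,'y')
# behind coaster on deck: inner finger gap 40mm, front face 8mm behind
g=lambda x,y,z:W(P0,(x,y,z))[0]
print("above",rel(s,g(141,cs[1],190),Rv)); 
print("full turn joint6",s["joints"])
E
```

```text
[486.55825049 158.85633314  90.        ] [71.42909304  1.54578651 90.        ] [220.0, 216.8, 39.4, 34.3]
[475.12392579 -95.88573088 251.94612021] [ 0.20662548 -0.49859357 -0.16524061] 7.5833
above [  6.947 -26.18   18.565  -0.33   -0.333  -1.546]
full turn joint6 [-0.58692504  0.3432805   1.50198288  0.28517278  1.61062231  0.7178746 ]
```

View pics/s4.png

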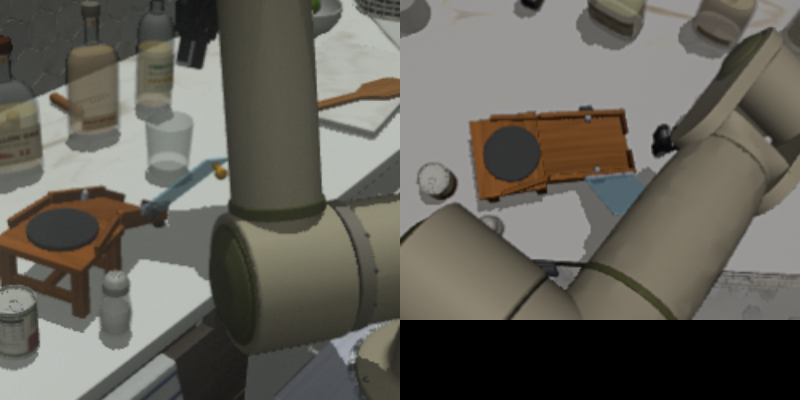

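The flap lies open at its stop. The coaster is untouched. Next I'll move over the deck end.

Emit:
step_arm --commands "0.45 0 -10 2 0 0 0;0.45 4 -18 5 -0.15 -0.15 -0.7;0.45 6.9 -26 16 -0.33 -0.33 -1.546;0.45 6.9 -26 16 -0.33 -0.33 -1.546;0.45 6.9 -26 16 -0.33 -0.33 -1.546;0.45 6.9 -26 16 -0.33 -0.33 -1.546;0.45 6.9 -26 16 -0.33 -0.33 -1.546;0.45 6.9 -26 16 -0.33 -0.33 -1.546;0.45 6.9 -26 16 -0.33 -0.33 -1.546;0.45 6.9 -26 16 -0.33 -0.33 -1.546;0.45 6.9 -26 16 -0.33 -0.33 -1.546;0.45 6.9 -26 16 -0.33 -0.33 -1.546;0.45 6.9 -26 16 -0.33 -0.33 -1.546;0.45 6.9 -26 16 -0.33 -0.33 -1.546;0.45 6.9 -26 16 -0.33 -0.33 -1.546;0.45 6.9 -26 16 -0.33 -0.33 -1.546;0.45 6.9 -26 16 -0.33 -0.33 -1.546;0.45 6.9 -26 16 -0.33 -0.33 -1.546;0.45 6.9 -26 16 -0.33 -0.33 -1.546;0.45 6.9 -26 16 -0.33 -0.33 -1.546"

```text
time_s: 9.25
eef_pos: [473.7, 214.2, 213.1]
ee_rot: [0.001, 0.621, 0.784, 0.001]
force: [-0.1, -0.6, -0.5]
grip_width: 0.453
grip_force: 0.0
```

```bash
python3 - <<'E'
from rig import *
from h import *
s=sense();M=camera_model("wrist");im=capture("wrist");cv2.imwrite("pics/w5.png",im[:,:,::-1])
t=trace("wrist","coaster")
if t:
    m=t[0]["mask"]; c=onz(M,np.argwhere(m).mean(0)[::-1],90); print(t[0]["rect"],"coaster stand",std(P0).T@(c-np.r_[P0[:2],0]))
print(s["joints"],s["time_s"],s["force"],s["eef_pos"])
for l in("crest","catches","lip"):
    a=spot_point("wrist",l); print(l,a[:1],)
print(proj(M,W(P0,[(21,0,83),slope(93,0,0),slope(160,0,0),(136,-68,83),(136,68,83)])))
Rv=tool(P0,0,'y');g=lambda x,y,z:W(P0,(x,y,z))[0]
for z in(130,104): print(z,rel(s,g(138,0.5,z),Rv))
E
```

```text
[276.2, 272.1, 117.9, 109.3] coaster stand [ 7.63237068e+01 -6.04325778e-02  9.00000000e+01]
[ 1.98609546e-01  3.30237387e-01  1.56886700e+00  7.94237630e-04
  1.23974661e+00 -3.20395035e-02] 9.25 [-0.11351573 -0.61524504 -0.54448044] [473.72619784 214.15815013 213.09753169]
crest [{'xy': [275.6, 326.7], 'score': 0.67}]
catches []
lip []
[[274.86008762 323.46694085]
 [274.88656411 368.56288459]
 [274.90047671 392.10336022]
 [364.23497674 195.23119554]
 [184.77812959 195.74031122]]
130 [ 9.750e-01  5.600e-02  8.311e+00  3.000e-03 -1.000e-03 -2.000e-03]
104 [ 9.7300e-01  4.9000e-02  1.0911e+01  3.0000e-03 -1.0000e-03 -2.0000e-03]
```

View pics/w5.png

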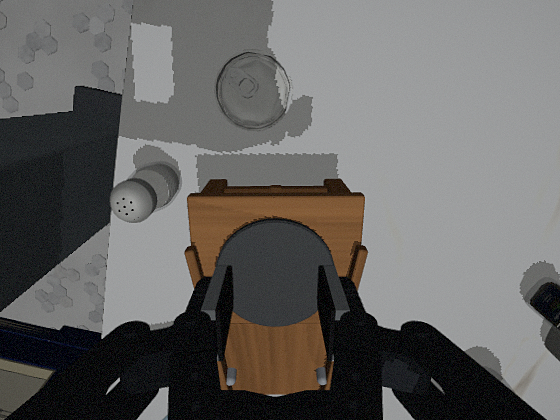

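The coaster's rear edge is at row 217, clear of the deck edge at row 195. The catches at columns 231 and 322 put the lane centre about 1 mm to the right. Descending behind the coaster.

Emit:
step_arm --commands "0.45 1 0.2 3 0 0 0;0.45 1 0.2 6 0 0 0;0.45 1 0.2 8.3 0 0 0;0.45 1 0.2 9.5 0 0 0;0.45 1 0.2 10.4 0 0 0;0.45 1 0.2 10.9 0 0 0;0.45 1 0.2 10.9 0 0 0"

```text
time_s: 10.08
eef_pos: [473.5, 224.6, 103.8]
ee_rot: [0.001, 0.621, 0.784, 0.001]
force: [0.1, -0.1, -0.8]
grip_width: 0.45
grip_force: 0.0
```

Emit:
step_arm --commands "0.45 0 0 0.1 0 0 0;0.45 0 0 0.2 0 0 0;0.45 0 0 0.2 0 0 0"

```text
time_s: 10.33
eef_pos: [473.9, 224.7, 102.8]
ee_rot: [0.001, 0.621, 0.784, 0.002]
force: [-0.3, 0.2, 0.1]
grip_width: 0.451
grip_force: 0.0
```

Emit:
step_arm --commands "0.45 0 0 0.1 0 0 0;0.45 0 0 0.2 0 0 0;0.45 0 0 0.2 0 0 0"

```text
time_s: 10.58
eef_pos: [473.6, 224.7, 100.2]
ee_rot: [0.001, 0.621, 0.784, 0.001]
force: [-0.1, 0.2, 0.8]
grip_width: 0.45
grip_force: 0.0
```

Emit:
step_arm --commands "0.45 0 0 0.1 0 0 0;0.45 0 0 0.2 0 0 0;0.45 0 0 0.2 0 0 0"

```text
time_s: 10.83
eef_pos: [473.8, 224.7, 98.9]
ee_rot: [0.001, 0.621, 0.784, 0.002]
force: [-1.5, -0.6, 7.4]
grip_width: 0.451
grip_force: 3.5
```

Emit:
step_arm --commands "0.45 0 0 0.1 0 0 0;0.45 0 0 0.2 0 0 0;0.45 0 0 0.2 0 0 0"

```text
time_s: 11.08
eef_pos: [473.9, 224.8, 98.7]
ee_rot: [0.001, 0.621, 0.784, 0.002]
force: [-10.5, -3.0, 25.9]
grip_width: 0.452
grip_force: 12.8
```

Emit:
step_arm --commands "0.45 0 0 -0.45 0 0 0;0.45 0 0 -0.45 0 0 0;0.45 -0.6 0 -0.45 0 0 0;0.45 -1 0 -0.45 0 0 0;0.45 -1.3 0 -0.45 0 0 0;0.45 -1.7 0 -0.45 0 0 0;0.45 -2.1 0 -0.45 0 0 0;0.45 -2.6 0 -0.45 0 0 0;0.45 -3.1 0 -0.45 0 0 0;0.45 -3.6 0 -0.45 0 0 0;0.45 -4.1 0 -0.45 0 0 0;0.45 -4.6 0 -0.45 0 0 0;0.45 -5.1 0 -0.45 0 0 0;0.45 -5.6 0 -0.45 0 0 0;0.45 -6.1 0 -0.45 0 0 0;0.45 -6.6 0 -0.45 0 0 0;0.45 -7.1 0 -0.45 0 0 0;0.45 -7.6 0 -0.45 0 0 0;0.45 -8.1 0 -0.45 0 0 0;0.45 -8.1 0 -0.45 0 0 0"

```text
time_s: 12.75
eef_pos: [492.5, 145.0, 100.7]
ee_rot: [0.001, 0.621, 0.784, 0.001]
force: [0.6, 0.3, 0.8]
grip_width: 0.457
grip_force: 0.0
```

```bash
python3 - <<'E'
from rig import *
from h import *
s=sense();a=capture("scene")[100:350,200:450]; b=capture("wrist")[150:]
print(s["force"],s["eef_pos"],std(P0).T@(s["eef_pos"]-np.r_[P0[:2],0]))
m=np.hstack([cv2.resize(a,(380,380)),cv2.resize(b,(420,380)) ])
cv2.imwrite("pics/s6.png",m[:,:,::-1])
E
```

```text
[0.55325636 0.27601847 0.7683138 ] [492.51863627 144.96100363 100.70535729] [ 56.5350718   -1.05700281 100.70535729]
```

View pics/s6.png

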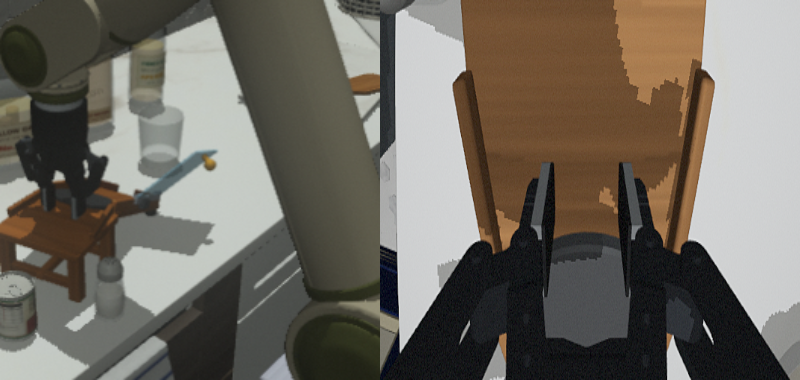

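```bash
cat >> h.py <<'E'
YC=-1.2
def sl(s,h=18): return W(P0,slope(s,YC,h))[0]
E
python3 - <<'E'
from rig import *
from h import *
s=sense();Rt=tool(P0,.42,'y')
for a,h in((-44,40),(-44,18)): print(a,h,rel(s,sl(a,h),Rt))
E
```

```text
-44 40 [-1.233e+00  3.500e-02 -3.683e+00  3.000e-03  4.200e-01 -0.000e+00]
-44 18 [-0.337  0.028 -1.674  0.003  0.42  -0.   ]
```

Emit:
step_arm --commands "0.45 0.8 0 0 0 0 0;0.45 0.8 0 -2 0 0 0;0.45 0.3 0 -4 0 0.1 0;0.45 -0.5 0 -4 0 0.22 0;0.45 -1.23 0 -3.7 0 0.34 0;0.45 -1.23 0 -3.7 0 0.42 0;0.45 -1.23 0 -3.7 0 0.42 0;0.45 -0.8 0 -2.7 0 0.42 0;0.45 -0.34 0.03 -1.67 0 0.42 0;0.45 -0.34 0.03 -1.67 0 0.42 0;0.45 -0.34 0.03 -1.67 0 0.42 0"

```text
time_s: 13.77
eef_pos: [492.4, 143.9, 116.8]
ee_rot: [-0.163, 0.606, 0.768, 0.13]
force: [0.7, 0.4, -0.5]
grip_width: 0.446
grip_force: 0.0
```

```bash
python3 - <<'E'
from rig import *
from h import *
s=sense();M=camera_model("wrist");b=capture("wrist");a=capture("scene")[150:350,200:400]
print(s["force"],rel(s,sl(-44),tool(P0,.42,'y')))
t=trace("wrist","coaster");print([x["rect"] for x in t[:1]])
print("pred disc s=18 rear edge",proj(M,W(P0,[slope(18-46.5,YC,7),slope(18-46.5,YC,0),slope(18,YC-46.5,7),slope(18,YC+46.5,7)])).round())
m=np.hstack([cv2.resize(a,(350,350)),cv2.resize(b,(450,350)) ])
cv2.imwrite("pics/s7.png",m[:,:,::-1])
E
```

```text
[ 0.73236602  0.41180155 -0.45757045] [-0.13   0.045 -0.126  0.001  0.     0.002]
[[275.8, 352.5, 117.0, 86.6]]
pred disc s=18 rear edge [[273. 321.]
 [273. 312.]
 [365. 397.]
 [182. 397.]]
```

View pics/s7.png

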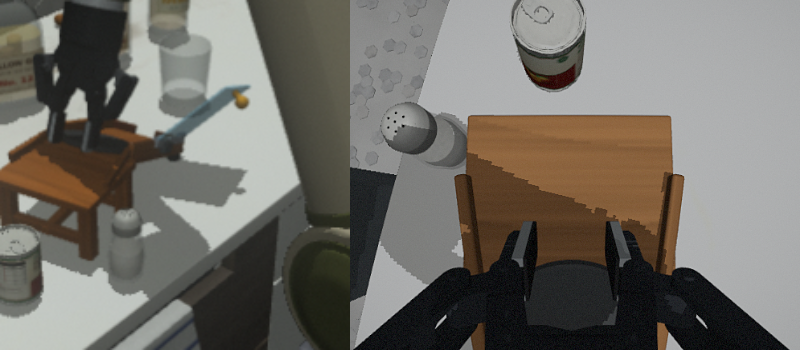

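```bash
python3 - <<'E'
from rig import *
from h import *
M=camera_model("wrist");t=trace("wrist","coaster")[0]["mask"]
print("mask top rows",[int(np.argwhere(t[:,c])[0,0]) for c in(255,265,275,285,295)])
for c in(0,3,6): print(c,"flat",proj(M,W(P0,[(c+46.5,YC,90)])).round(1),"tilt",proj(M,W(P0,[slope(21-c-46.5,YC,7)])).round(1))
E
```

```text
mask top rows [313, 311, 311, 311, 312]
0 flat [[272.1 309.1]] tilt [[272. 324.]]
3 flat [[272.1 302.9]] tilt [[272.  318.6]]
6 flat [[272.1 296.7]] tilt [[272.  313.1]]
```

Emit:
step_arm --commands "0.45 -0.3 0.04 -0.13 0 0 0;0.45 -0.7 0.04 -0.13 0 0 0;0.45 -1.0 0.04 -0.13 0 0 0;0.45 -1.3 0.04 -0.13 0 0 0;0.45 -1.6 0.04 -0.13 0 0 0;0.45 -2 0.04 -0.13 0 0 0;0.45 -2.4 0.04 -0.13 0 0 0;0.45 -2.8 0.04 -0.13 0 0 0;0.45 -3.2 0.04 -0.13 0 0 0;0.45 -3.6 0.04 -0.13 0 0 0;0.45 -4 0.04 -0.13 0 0 0;0.45 -4.4 0.04 -0.13 0 0 0;0.45 -4.8 0.04 -0.13 0 0 0;0.45 -5.2 0.04 -0.13 0 0 0;0.45 -5.5 0.04 -0.13 0 0 0;0.45 -5.5 0.04 -0.13 0 0 0"

```text
time_s: 15.3
eef_pos: [505.4, 92.8, 95.8]
ee_rot: [-0.163, 0.607, 0.767, 0.131]
force: [-0.8, 0.4, -0.2]
grip_width: 0.453
grip_force: 0.0
```

```bash
python3 - <<'E'
from rig import *
from h import *
s=sense();M=camera_model("wrist");b=capture("wrist");a=capture("scene")[150:350,200:400]
print(s["force"],rel(s,sl(62.1),tool(P0,.42,'y')))
t=trace("wrist","coaster");print([x["rect"] for x in t[:1]])
print("pred rear bottom for s=58,63,68",[proj(M,W(P0,[slope(q-46.5,YC,0)])).round()[0] for q in(58,63,68)])
m=np.hstack([cv2.resize(a,(350,350)),cv2.resize(b,(450,350)) ])
cv2.imwrite("pics/s8.png",m[:,:,::-1])
E
```

```text
[-0.7957891   0.4344452  -0.15726426] [-5.071e+00 -4.500e-02  1.120e-01  3.000e-03 -0.000e+00  0.000e+00]
[[276.4, 345.8, 115.5, 102.9]]
pred rear bottom for s=58,63,68 [array([271., 279.]), array([272., 288.]), array([272., 297.])]
```

View pics/s8.png

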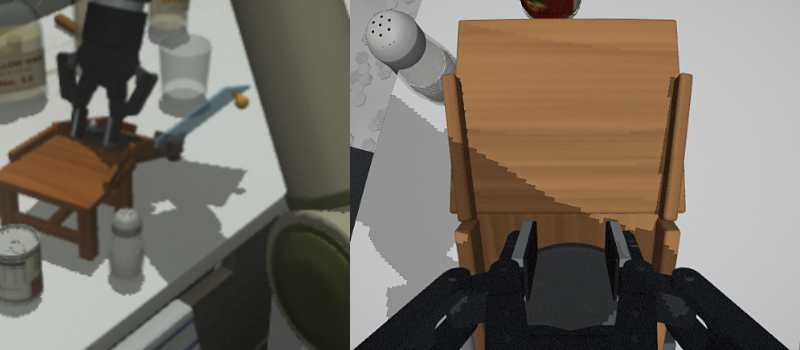

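Emit:
step_arm --commands "0.45 -0.2 0 0.1 0 0 0;0.45 -0.4 0 0.1 0 0 0;0.45 -0.6 0 0.1 0 0 0;0.45 -0.8 0 0.1 0 0 0;0.45 -1 0 0.1 0 0 0;0.45 -1.2 0 0.1 0 0 0;0.45 -1.4 0 0.1 0 0 0;0.45 -1.6 0 0.1 0 0 0"

```text
time_s: 16.12
eef_pos: [508.3, 80.0, 88.8]
ee_rot: [-0.164, 0.607, 0.767, 0.131]
force: [-3.5, 6.4, 5.8]
grip_width: 0.45
grip_force: 4.2
```

Emit:
step_arm --commands "0.45 -0.2 0 0 0 0 0;0.45 -0.4 0 0 0 0 0;0.45 -0.6 0 0 0 0 0;0.45 -0.8 0 0 0 0 0"

```text
time_s: 16.45
eef_pos: [510.1, 72.7, 85.4]
ee_rot: [-0.163, 0.607, 0.767, 0.131]
force: [0.2, 2.4, 0.9]
grip_width: 0.451
grip_force: 0.7
```

Emit:
step_arm --commands "0.45 -0.2 0 0 0 0 0;0.45 -0.4 0 0 0 0 0;0.45 -0.6 0 0 0 0 0"

```text
time_s: 16.7
eef_pos: [511.2, 67.3, 82.9]
ee_rot: [-0.164, 0.606, 0.767, 0.131]
force: [-1.0, 2.2, 2.0]
grip_width: 0.451
grip_force: 2.0
```

Emit:
step_arm --commands "0.45 -0.2 0 0 0 0 0;0.45 -0.4 0 0 0 0 0;0.45 -0.6 0 0 0 0 0"

```text
time_s: 16.95
eef_pos: [513.2, 61.2, 80.3]
ee_rot: [-0.162, 0.607, 0.767, 0.131]
force: [-0.2, 0.6, -0.1]
grip_width: 0.449
grip_force: 0.3
```

Emit:
step_arm --commands "0.45 -0.2 0 0 0 0 0;0.45 -0.4 0 0 0 0 0;0.45 -0.6 0 0 0 0 0"

```text
time_s: 17.2
eef_pos: [514.3, 56.0, 77.9]
ee_rot: [-0.162, 0.607, 0.767, 0.131]
force: [-0.8, 0.6, 0.5]
grip_width: 0.452
grip_force: 0.4
```

```bash
python3 - <<'E'
from rig import *
from h import *
s=sense();M=camera_model("wrist");b=capture("wrist")
print(s["force"],rel(s,sl(62.1),tool(P0,.42,'y')))
t=trace("wrist","coaster");print([x["rect"] for x in t[:1]])
print("pred rear bottom",[(q,proj(M,W(P0,[slope(q-46.5,YC,0)])).round()[0]) for q in(100,105,110,115)])
cv2.imwrite("pics/s9.png",cv2.resize(b[150:],(800,386))[:,:,::-1])
E
```

```text
[-0.81127912  0.64768407  0.49561199] [-0.884 -0.062  0.025  0.003 -0.     0.001]
[[274.5, 344.8, 112.7, 101.7]]
pred rear bottom [(100, array([271., 280.])), (105, array([271., 289.])), (110, array([271., 299.])), (115, array([271., 308.]))]
```

View pics/s9.png

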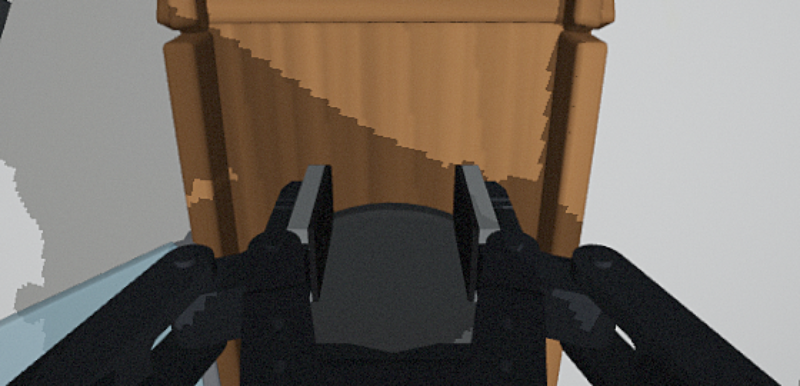

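The coaster's rear edge is at row ~293 (s about 107 mm), so roughly 8 mm remains. From here I'll creep it home in 1 mm rows.

Emit:
step_arm --commands "0.45 -0.1 0 0 0 0 0;0.45 -0.2 0 0 0 0 0;0.45 -0.3 0 0 0 0 0;0.45 -0.4 0 0 0 0 0;0.45 -0.5 0 0 0 0 0"

```text
time_s: 17.72
eef_pos: [515.1, 51.9, 76.0]
ee_rot: [-0.163, 0.607, 0.767, 0.131]
force: [-0.7, 0.3, 0.3]
grip_width: 0.45
grip_force: 0.1
```

Emit:
step_arm --commands "0.45 -0.1 0 0 0 0 0;0.45 -0.2 0 0 0 0 0;0.45 -0.2 0 0 0 0 0"

```text
time_s: 17.97
eef_pos: [515.7, 50.0, 75.1]
ee_rot: [-0.163, 0.607, 0.767, 0.131]
force: [-0.6, -0.3, 0.3]
grip_width: 0.45
grip_force: 0.0
```

Emit:
step_arm --commands "0.45 -0.1 0 0 0 0 0;0.45 -0.1 0 0 0 0 0"

```text
time_s: 18.13
eef_pos: [515.9, 49.2, 74.8]
ee_rot: [-0.163, 0.607, 0.767, 0.131]
force: [-0.1, -0.2, -0.0]
grip_width: 0.45
grip_force: 0.0
```

Emit:
step_arm --commands "0.45 -0.1 0 0 0 0 0;0.45 -0.1 0 0 0 0 0"

```text
time_s: 18.3
eef_pos: [516.0, 48.4, 74.3]
ee_rot: [-0.163, 0.607, 0.767, 0.131]
force: [-0.3, 0.1, -0.5]
grip_width: 0.447
grip_force: 0.2
```

Emit:
step_arm --commands "0.45 -0.1 0 0 0 0 0;0.45 -0.1 0 0 0 0 0"

```text
time_s: 18.47
eef_pos: [516.0, 47.7, 73.9]
ee_rot: [-0.163, 0.607, 0.767, 0.131]
force: [-0.8, 0.9, 0.8]
grip_width: 0.454
grip_force: 1.1
```

```bash
python3 - <<'E'
from rig import *
from h import *
s=sense();M=camera_model("wrist");b=capture("wrist")
print(s["force"],rel(s,sl(62.1),tool(P0,.42,'y')))
t=trace("wrist","coaster")[0]["mask"];print([int(np.argwhere(t[:,c])[0,0]) for c in(255,265,275,285,295)])
print("pred rear bottom",[(q,proj(M,W(P0,[slope(q-46.5,YC,0)])).round()[0]) for q in(110,115,120)])
E
```

```text
[-0.77370939  0.92803611  0.77596849] [ 0.054 -0.035  0.005  0.003 -0.001  0.001]
[294, 294, 293, 293, 295]
pred rear bottom [(110, array([272., 282.])), (115, array([272., 291.])), (120, array([272., 300.]))]
```

Emit:
step_arm --commands "0.45 -0.1 0 0 0 0 0;0.45 -0.1 0 0 0 0 0"

```text
time_s: 18.73
eef_pos: [516.0, 47.1, 73.6]
ee_rot: [-0.164, 0.607, 0.767, 0.131]
force: [-3.0, 3.0, 4.0]
grip_width: 0.453
grip_force: 2.8
```

Emit:
step_arm --commands "0.45 -0.05 0 0 0 0 0;0.45 -0.05 0 0 0 0 0"

```text
time_s: 18.9
eef_pos: [516.0, 46.8, 73.5]
ee_rot: [-0.164, 0.607, 0.767, 0.131]
force: [-3.4, 5.1, 3.8]
grip_width: 0.453
grip_force: 3.6
```

The force now runs along the slope at about 7 N, so the coaster is against the lip. Backing off and checking.

Emit:
step_arm --commands "0.45 0.4 0 0 0 0 0;0.45 1 0 0 0 0 0;0.45 1.5 0 -1 0 0 0;0.45 2 0 -3 0 0 0;0.45 2.5 0 -6 0 0 0;0.45 3.5 0 -9 0 0 0;0.45 5 0 -12 0 0 0;0.45 6 0 -15 0 0 0;0.45 6 0 -15 0 0 0;0.45 6 0 -15 0 0 0"

```text
time_s: 19.73
eef_pos: [518.0, 39.5, 236.8]
ee_rot: [-0.16, 0.607, 0.767, 0.131]
force: [0.0, 0.4, -0.3]
grip_width: 0.453
grip_force: 0.0
```

```bash
python3 - <<'E'
from rig import *
from h import *
s=sense();M=camera_model("wrist");b=capture("wrist");a=capture("scene")[120:340,200:420]; T=camera_model("top"); S=camera_model("scene")
for c in("wrist","scene"):
    m={"wrist":M,"scene":S}[c]
    t=trace(c,"coaster");print(c,[x["rect"].__repr__() for x in t[:1]],"pred centre/near/sides",proj(m,W(P0,[slope(115.5,YC,7),slope(69,YC,7),slope(115.5,YC-46.5,7),slope(115.5,YC+46.5,7)])).round(1).tolist())
cv2.imwrite("pics/s10.png",np.hstack([cv2.resize(a,(380,380)),cv2.resize(b[130:],(420,380))])[:,:,::-1])
E
```

```text
wrist ['[273.5, 302.2, 87.8, 89.7]'] pred centre/near/sides [[271.8, 305.7], [271.7, 262.1], [320.3, 305.5], [223.1, 305.7]]
scene ['[270.6, 225.6, 34.3, 13.0]'] pred centre/near/sides [[273.2, 225.0], [264.3, 226.4], [256.2, 220.3], [290.7, 229.7]]
```

View pics/s10.png

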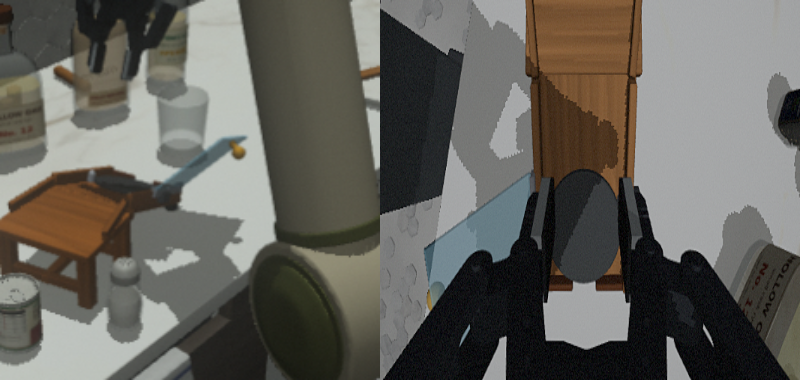

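The coaster lies flat in the lane. Its front bulges slightly into the lip gap, as it should when home. The flap is still open and the bystanders haven't moved.

```bash
python3 -c "
from rig import *
print(finish_job())"
```

```text
the job is handed in; nothing more can be done
None
```

I handed the job in: the flap stands open at its stop, the slate coaster lies flat against the lip after a gentle press of about 7 N, and the tin, glass and salt mill were not touched (about 20 s of the 48 s used).

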